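Start the test of the loaded bay

TASK

Start the test of the one module that sits in the three-bay test station: with the fingertips press the round key right in front of its bay all the way down and let it come up again, then press the wide start bar at the front of the station down and hold it down for two seconds. Press gently, do not press the keys of the other two bays, which hold only flat blanking plates, and lift or shift nothing on the station or the bench. Finish with all keys and the bar released.

Things in the scene. Friction and masses are not known exactly. Their poses are not given: they have to be found in the camera images.
- station: the test station, a low grey box with a dark deck, fixed to the bench: 226 mm deep (x), 246 mm wide (y), deck 40 mm above the bench. Origin: centre of its underside; x points away from the operator, y to the left; it may be turned a little. At the back of the deck three bays side by side, 78 mm apart, rims 8 mm high; before each bay one round key; before these, at the front edge, the wide start bar
- module: the module to be tested: closed, flat, aluminium cover over a black base, 89x61x20 mm, loose in one of the three bays, its top 60 mm above the bench. Origin: centre of its underside; x along its length, as the station's
- blank_1: blanking plate in one of the other two bays: flat dark steel plate 89x61x6 mm with a low rib 30x6 mm on top (12 mm high in all), loose. Origin: centre of its underside
- blank_2: the other blanking plate, the same
- bay_left (a point): centre of the floor of the left bay (as seen from the robot), on the deck, 84 mm behind (station's x) its key
- key_left_top (a point): centre of the top face of the left bay's round key, 64 mm above the bench when up; cap 22 mm across. The point moves down with the cap
- key_left (a joint): travel of that key straight down, m: 0 up, 0.008 fully down; a spring resists with about 1.2 N at first and 4 N at full travel and returns it
- bay_middle (a point): centre of the floor of the middle bay (as seen from the robot), on the deck, 84 mm behind (station's x) its key
- key_middle_top (a point): centre of the top face of the middle bay's round key, 64 mm above the bench when up; cap 22 mm across. The point moves down with the cap
- key_middle (a joint): travel of that key straight down, m: 0 up, 0.008 fully down; a spring resists with about 1.2 N at first and 4 N at full travel and returns it
- bay_right (a point): centre of the floor of the right bay (as seen from the robot), on the deck, 84 mm behind (station's x) its key
- key_right_top (a point): centre of the top face of the right bay's round key, 64 mm above the bench when up; cap 22 mm across. The point moves down with the cap
- key_right (a joint): travel of that key straight down, m: 0 up, 0.008 fully down; a spring resists with about 1.2 N at first and 4 N at full travel and returns it
- start_bar_top (a point): centre of the top face of the start bar, a wide key 64 mm along the station's y and 20 mm along its x, 58 mm above the bench when up, 57 mm in front of the row of round keys. The point moves down with the bar
- start_bar (a joint): travel of the start bar straight down, m: 0 up, 0.008 fully down; a spring resists with about 1.2 N at first and 4 N at full travel and returns it
- spare_module: a second closed module like the one under test, lying loose on the bench in front of the station at its left, 89x61x20 mm; bystander. Origin: centre of its underside
- tape: roll of black tape lying flat on the bench left of the station, 62 mm across, 19 mm high; bystander. Origin: centre of its underside
- flux_pot: small round black pot, 62 mm across, 42 mm high, on the bench near the front edge; bystander. Origin: centre of its underside
- flux_bottle: small brown dropper bottle, 33 mm across, 102 mm high, behind the station; bystander. Origin: centre of its underside
- solder_spool: upright solder spool, 63 mm across, 70 mm high, behind the station; bystander. Origin: centre of its underside
- mug: yellow mug, 69 mm across, 68 mm high, behind the station; bystander. Origin: centre of its underside

How it is judged:
By the outcome, as a careful person would: the job done as asked, in the order asked, and still so for the second after the job is handed in, with the robot touching nothing.
It also fails if it takes over 38 s, if anything falls off the work surface, if the arm or the gripper's body presses on something with over 40 N, if the wrist force passes 120 N, or if a joint passes its speed limit or range.

ROBOT

A 6-joint arm with a two-finger parallel gripper is mounted at the origin on a cart in front of the work surface, level with it; the furniture and walls round the work are solid. World frame = base frame: x ahead of the robot, y to its left, z up, the work surface at z = 0. Lengths are in mm, angles in rad, forces in N, time in s.
With the tool pointing down it reaches from about 300 to 875 mm from the base axis. Payload 4.2 kg.
Tool frame: the origin (TCP) lies midway between the tips of the shut fingers; the grasp point (between the pads) lies 19 mm behind it; y points along the fingers, x is the direction in which the jaws open and shut, and the axes are right-handed (so a half turn about y gives the same grasp; the last joint's range is limited). The gripper opens to 85 mm and grips with 20 to 120 N. Pads are 22 mm wide; open, the fingers measure 114 mm over their backs; the gripper's body (76 mm by 85 mm) begins 54 mm behind the grasp point. The pads swing forward as they close: fully open they stand 13 mm farther back than shut.
Start: joints at [-1.272, 0.32, 1.565, -0, 1.257, -0.02], TCP at [180.224, -546.041, 231.338] pointing down, gripper open.
Joint ranges: [-3.11, 3.11], [-0.84, 2.01], [0.21, 2.61], [-1.34, 4.49], [0.05, 2.63], [-2.56, 2.56]. Speed limits (rad/s): [2.57, 2.57, 3.14, 3.14, 3.14, 3.14].

INTERFACE

Orientations are given as a rotation vector (axis times angle).
In Python, from rig import manip, snapshot, job, look_for, tip_of gives the robot as it stands.
- The arm moves only by the tool servo_tool, never from a script. Its argument "commands" is a list of rows, each a list of 7 numbers: the shift along the tool's x, y, z normalised to -1 to 1, where 1 is 0.5 m, then the turn, a rotation vector about the tool's x, y, z normalised to -1 to 1, where 1 is 0.5 rad, then the opening, from 0 (shut) to 1 (fully open). A call has 1 to 8 rows; each row shifts and turns the commanded pose from where the row before left it, along the tool's axes as they then stand; what a row does not reach is not made up. A row lasts 1/8 s, in which the tool goes at most 62.5 mm and 10.7 degrees, less where a joint would pass 70% of its speed; a pose out of reach is approached as far as the arm can. A call with a number of a shift or a turn outside -1 to 1 is refused whole. A call with a gripper value outside its range is refused whole. The fingers move at their own pace and stop on an object; "grip_force" is the grip in N (left out, the last holds). Time passes only in rows, so rows that do not move let the fingers close. It gives the time, the measured TCP pose, the force and the opening at its end, in the units of the state.
- manip.read_state(): the state, without advancing time (a new reading comes with each control period).
- snapshot(name): name is "side" or "top"; returns a dict with "image" (480x640x3 uint8, red, green, blue), "range_z" (480x640 float32, mm along the optical axis (not along the pixel's ray), 0 where there is no reading), "intrinsics" (3x3 intrinsics, pixels), "k1" (the pictures are not rectified: a ray, as slopes to the right and down, at radius r is drawn at 1 + k1 r^2 times it, then the intrinsics apply), "rvec" (rotation vector, rad) and "tvec" (3), from world to camera coordinates, as OpenCV has them. Camera axes: x right, y down, z forward; pixel columns grow to the right and rows downward; lengths in mm; the calibration is good to about 2 mm. A picture is of the moment at which its call begins.
- job.finish_job(): hands the job in, once; it reports no verdict.
Trained networks look in a picture, given as the dict that the camera call returned (one of the last four; its "shot" number tells which), for a name from the list of things; names that differ only in an ending like _2 or _b are one class to them, and where a whole thing is asked for, a point or a joint stands for the part that bears it (a point fixed in the world has none). Each returns a list of dicts, best first, with "score" (0 to 1); they miss things now and then, are a little off and sometimes report something else, mostly with a low value. They report only what shows in the picture. A call takes as long as a camera call.
- look_for(thing, picture): "box" ([left, top, right, bottom] in pixels, round what is visible of it).
- tip_of(thing, picture): "point" ([column, row] in pixels: a listed point, or the origin of a listed thing).
The state is a dict: "t": time; "q": joint angles; "joint_velocities": joint speeds; "joint_torque": joint torques, N m; "ee_pos": TCP position; "tool_rot": TCP orientation; "ft_force": force on the tool from outside, world axes, zero at the start; "ft_torque": the same for the moment, N m; "width": finger opening in mm.
Only numpy, scipy, OpenCV 4.12 (cv2) and the standard library are available. Lean on these libraries where they do the work, as an engineer would, in place of code of your own. Each camera call takes 0.05 s, during which the arm holds its last target. There are 200 camera calls.

## Working session

There is one attempt and no reset: what is moved stays moved. The work goes in short steps, Python scripts to look and compute and a tool call to move; the robot and the scene stay as the last step left them, time stands still between calls to the robot, and variables do not carry over. Pictures are saved under pics/ and viewed, about 8 in all and at most 12, crops included, and the job is handed in when it is done.

Besides the shell and the picture viewer there is one more tool, called by a JSON object that holds its "method" and its "body". servo_tool: Moves the arm, as the interface text tells. Its arguments: {"type":"object","properties":{"commands":{"type":"array","items":{"type":"array","items":{"type":"number","minimum":-1,"maximum":1}}},"grip_force":{"type":"number"}},"required":["commands"]}

```bash
mkdir -p pics; cat > h.py <<'E'
import numpy as np, cv2
from rig import manip, snapshot, job, look_for, tip_of
def cam(s):
    R,_=cv2.Rodrigues(np.array(s["rvec"],float)); return R,np.array(s["tvec"],float).ravel()
def ray(s,p):
    K=np.array(s["intrinsics"]); d=np.array([(p[0]-K[0,2])/K[0,0],(p[1]-K[1,2])/K[1,1]])
    u=d.copy()
    for _ in range(20): u=d/(1+s["k1"]*(u@u))
    return np.array([u[0],u[1],1.])
def at_z(s,p,z):
    R,t=cam(s); c=-R.T@t; d=R.T@ray(s,p); return c+d*(z-c[2])/d[2]
def at_depth(s,p):
    R,t=cam(s); c,r=int(round(p[0])),int(round(p[1])); w=s["range_z"][r-2:r+3,c-2:c+3]; w=w[w>0]
    return R.T@(ray(s,p)*np.median(w)-t) if w.size else None
def proj(s,P):
    R,t=cam(s); q=R@np.array(P,float)+t; u=q[:2]/q[2]; u=u*(1+s["k1"]*(u@u)); K=np.array(s["intrinsics"])
    return K[:2,:2]@u+K[:2,2]
E
python3 - <<'E'
from h import *
np.set_printoptions(precision=1,suppress=True)
st=manip.read_state(); print({k:np.round(st[k],3) for k in("t","ee_pos","tool_rot","ft_force","width")})
Z=dict(key_left_top=64,key_middle_top=64,key_right_top=64,start_bar_top=58,bay_left=40,bay_middle=40,bay_right=40,module=40,blank_1=40,station=0)
for n in("top","side"):
    s=snapshot(n); cv2.imwrite(f"pics/{n}0.png",s["image"][:,:,::-1])
    R,t=cam(s); print(n,"cam",-R.T@t)
    for k,z in Z.items():
        for d in tip_of(k,s)[:3]:
            print(k,round(d["score"],2),np.array(d["point"]),at_z(s,d["point"],z),at_depth(s,d["point"]))
E
```

```text
{'t': np.float64(0.0), 'ee_pos': array([ 180.1, -545.6,  230.5]), 'tool_rot': array([-1.3,  1. , -1. ]), 'ft_force': array([ 0.2, -0.9,  0.5]), 'width': np.float64(85.2)}
top cam [ 481.5  187.5 1158.4]
key_left_top 0.37 [338.  247.9] [559.8 139.2  64. ] [560.5 138.7  54.1]
key_middle_top 0.63 [371.6 242.1] [574.9  56.9  64. ] [574.9  56.9  63.8]
key_right_top 0.7 [367.6 229.9] [604.9  66.7  64. ] [607.   64.6  45.4]
key_right_top 0.69 [213.7 321.9] [378.1 437.8  64. ] [372.3 451.8   2.8]
key_right_top 0.64 [403.7 240.5] [579.6 -21.9  64. ] [579.5 -21.8  64.3]
start_bar_top 0.62 [375.5 268.2] [511.2  46.7  58. ] [511.2  46.7  58.5]
start_bar_top 0.29 [420.1 160. ] [783.  -65.6  58. ] [779.7 -62.8  70.2]
bay_middle 0.86 [372.  208.9] [660.9  53.   40. ] [658.1  55.1  57.9]
bay_right 0.76 [401.  209.7] [659.6 -20.2  40. ] [658.3 -18.7  48.4]
module 0.92 [370.1 213.7] [648.7  57.8  40. ] [646.   59.8  57.9]
blank_1 0.86 [399.7 206.3] [668.3 -17.   40. ] [666.7 -15.2  49.6]
blank_1 0.82 [337.1 216.1] [641.8 140.9  40. ] [640.8 141.1  46.6]
station 0.6 [370.7 232.6] [605.1  51.6   0. ] [60
[... 513 characters left out ...]
  63.3  40. ] [517.8  48.   58.7]
bay_right 0.7 [369.7 334.3] [659.  -19.7  40. ] [657.1 -25.3  48.1]
module 0.86 [359.7 303. ] [657.8  55.4  40. ] [653.6  40.9  58. ]
module 0.71 [370.6 335.5] [660.  -22.5  40. ] [658.4 -27.2  46.7]
module 0.65 [409.9 278.6] [773.9 101.1  40. ] [781.1 116.5  22.5]
blank_1 0.69 [372.2 332. ] [664.8 -15.5  40. ] [662.3 -22.5  50. ]
blank_1 0.67 [347.3 271.6] [651.4 143.   40. ] [649.1 133.2  50.4]
blank_1 0.61 [431.9 337.6] [767.7 -45.4  40. ] [781.6 -22.5   5.1]
station 0.9 [332.  322.1] [601.7  49.3   0. ] [596.2  19.6  39.4]
station 0.61 [410.8 279.4] [791.5 133.6   0. ] [782.9 115.4  20.8]
station 0.43 [358.  299.9] [665.5  96.5   0. ] [652.3  49.5  57.3]
```

View pics/top0.png

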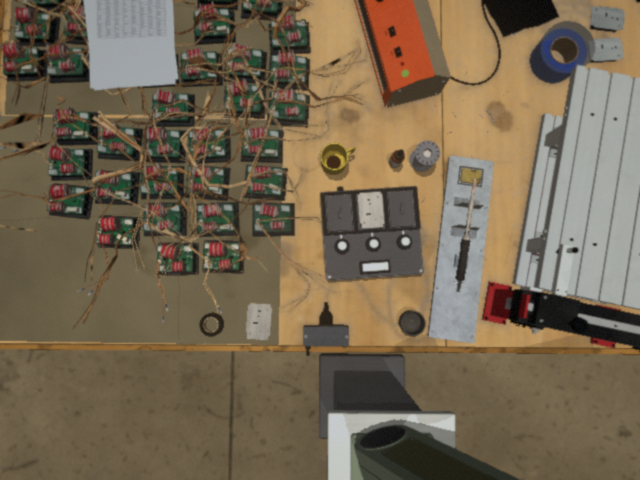

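View pics/side0.png

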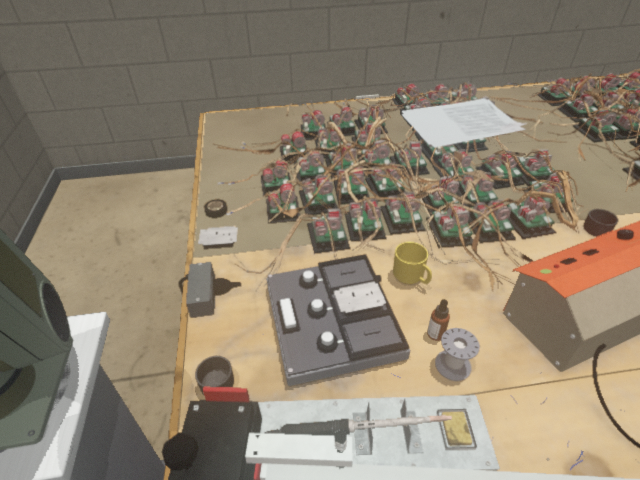

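```bash
python3 - <<'E'
from h import *
from scipy.spatial.transform import Rotation as Ro
np.set_printoptions(precision=2,suppress=True)
st=manip.read_state(); T=Ro.from_rotvec(st["tool_rot"]).as_matrix(); print("T\n",T)
for n,roi in(("top",(325,230,420,280)),("side",(268,262,345,352))):
    s=snapshot(n); R,t=cam(s); x0,y0,x1,y1=roi
    g=s["image"].astype(int).min(2); m=np.zeros_like(g,np.uint8); m[y0:y1,x0:x1]=g[y0:y1,x0:x1]>150
    k,l,S,C=cv2.connectedComponentsWithStats(m)
    for i in range(1,k):
        if S[i,4]<15: continue
        rr,cc=np.where(l==i); P=np.array([R.T@(ray(s,(c,r))*s["range_z"][r,c]-t) for r,c in zip(rr,cc) if s["range_z"][r,c]>0])
        zt=58 if S[i,2]>1.7*S[i,3] or S[i,3]>1.7*S[i,2] else 64
        print(n,S[i],C[i],"bydepth",np.median(P,0),"by z",at_z(s,C[i],zt))
    if n=="top":
        H=[]
        for r in range(100,480,2):
            for c in range(250,640,2):
                d=s["range_z"][r,c]
                if d>0: H.append(R.T@(ray(s,(c,r))*d-t))
        H=np.array(H); print("max z in 100mm cells; rows x 200.., cols y -600..300")
        for x in range(100,800,100): print(x,[int(max([-1,*H[(H[:,0]>=x)&(H[:,0]<x+100)&(H[:,1]>=y)&(H[:,1]<y+100),2]])) for y in range(-600,300,100)])
E
```

```text
T
 [[ 0.31  0.    0.95]
 [-0.95 -0.    0.31]
 [ 0.   -1.    0.  ]]
top [402 238   8   7  45] [405.16 240.96] bydepth [578.37 -25.09  64.41] by z [578.48 -25.44  64.  ]
top [370 240   8   7  46] [373.5  243.13] bydepth [572.53  52.11  64.16] by z [572.37  52.23  64.  ]
top [338 242   8   8  48] [341.77 245.21] bydepth [566.9  129.54  65.11] by z [566.51 129.99  64.  ]
top [363 262  25   9 183] [375.07 266.39] bydepth [516.37  47.92  58.25] by z [515.64  47.71  58.  ]
max z in 100mm cells; rows x 200.., cols y -600..300
100 [-1, -1, -1, -1, 455, 444, 378, 164, -1]
200 [-1, -1, -1, -1, -1, -1, -1, -1, 12]
300 [153, 258, 323, 325, 24, 46, 5, 49, 49]
400 [22, 255, 324, 326, 46, 46, 44, 47, 10]
500 [-1, 214, 305, 286, 56, 67, 67, 68, 81]
600 [205, 215, 214, 58, 70, 54, 64, 56, 75]
700 [212, 215, 214, 35, 74, 103, 70, 71, 65]
side [303 270  11   9  79] [307.8  274.03] bydepth [566.49 128.49  63.08] by z [566.22 127.65  64.  ]
side [334 287  11  25 182] [340.34 297.93] bydepth [619.65  61.23  57.65] by z [619.77  59.54  58.  ]
side [280 298  16  29 304] [287.31 311.58] bydepth [515.46  44.11  57.51] by z [515.48  43.92  58.  ]
side [311 299  12  10  95] [316.64 303.31] bydepth [572.19  49.84  63.41] by z [572.09  49.23  64.  ]
side [321 331  12  12 106] [326.82 336.43] bydepth [578.22 -28.08  63.38] by z [578.18 -28.04  64.  ]
```

The module (light cover) is in the middle bay, so its key is the target, at about (572, 51). The bar is at about (515, 47). There are tall things (about 325 mm) to the right, so I rise first with the fingers shut.

{"method": "servo_tool", "body": {"commands": [[0,-0.12,0,0,0,0,0],[0,-0.12,0,0,0,0,0],[0,-0.12,0,0,0,0,0],[0,-0.12,0,0,0,0,0],[0,0,0,0,0.24,0,0],[0,0,0,0,0.235,0,0]], "grip_force": 20}}

```text
t: 1.95
ee_pos: [180.3, -546.2, 472.2]
tool_rot: [-1.246, 1.151, -1.154]
ft_force: [-0.6, 0.1, 0.0]
width: -0.0
```

{"method": "servo_tool", "body": {"commands": [[-0.094,0,0.073,0,0,0,0],[-0.094,0,0.073,0,0,0,0],[-0.094,0,0.073,0,0,0,0],[-0.094,0,0.073,0,0,0,0],[-0.094,0,0.073,0,0,0,0],[-0.094,0,0.073,0,0,0,0],[-0.094,0,0.073,0,0,0,0],[-0.094,0,0.073,0,0,0,0]]}}

```text
t: 2.95
ee_pos: [441.4, -145.8, 471.5]
tool_rot: [-1.246, 1.148, -1.15]
ft_force: [0.6, -0.2, -0.1]
width: -0.1
```

{"method": "servo_tool", "body": {"commands": [[-0.094,0,0.073,0,0,0,0],[-0.094,0,0.073,0,0,0,0],[-0.094,0,0.073,0,0,0,0],[-0.094,0,0.073,0,0,0,0],[0,0,0,0,0,0,0]]}}

```text
t: 3.58
ee_pos: [572.6, 54.9, 469.1]
tool_rot: [-1.251, 1.148, -1.144]
ft_force: [0.7, -0.0, 0.4]
width: 0.2
```

```bash
cat > d.py <<'E'
from h import *
import sys
from scipy.spatial.transform import Rotation as Ro
np.set_printoptions(precision=4,suppress=True)
st=manip.read_state(); T=Ro.from_rotvec(st["tool_rot"]).as_matrix(); print(T)
print(st["t"],st["ee_pos"],st["ft_force"],st["q"],"units",T.T@(np.array(eval(sys.argv[1]))-st["ee_pos"])/500)
E
python3 d.py [572.3,51,90]
```

```text
[[ 0.0863 -0.0029  0.9963]
 [-0.9963  0.0004  0.0863]
 [-0.0007 -1.     -0.0029]]
3.575 [572.6407  54.9216 469.1241] [ 0.7024 -0.0288  0.4078] [0.0753 0.284  1.0361 0.0007 1.8244 1.5598] units [0.0083 0.7582 0.0008]
```

{"method": "servo_tool", "body": {"commands": [[0.008,0.12,0.001,0,0,0,0],[0,0.12,0,0,0,0,0],[0,0.12,0,0,0,0,0],[0,0.12,0,0,0,0,0],[0,0.12,0,0,0,0,0],[0,0.12,0,0,0,0,0],[0,0.03,0,0,0,0,0],[0,0,0,0,0,0,0]]}}

```text
t: 4.58
ee_pos: [572.2, 47.2, 97.0]
tool_rot: [-1.246, 1.149, -1.15]
ft_force: [1.0, 0.7, 0.5]
width: 0.1
```

```bash
python3 d.py [572.3,51,70]; python3 - <<'E'
from h import *
s=snapshot("side"); im=s["image"][:,:,::-1].copy()
im=cv2.resize(im[230:370,230:430],None,fx=4,fy=4,interpolation=cv2.INTER_CUBIC); cv2.imwrite("pics/s1.png",im)
print(proj(s,manip.read_state()["ee_pos"]),proj(s,[572.3,51,64]))
E
```

```text
[[ 0.0807  0.0004  0.9967]
 [-0.9967 -0.0002  0.0807]
 [ 0.0003 -1.      0.0004]]
4.575 [572.187   47.1698  96.961 ] [0.9992 0.6607 0.5482] [ 0.0624  0.4335  1.7551 -0.0003  0.9526  1.5526] units [-0.0076  0.0539  0.0008]
[317.04280655 291.86680998] [316.60721238 302.57512286]
```

View pics/s1.png

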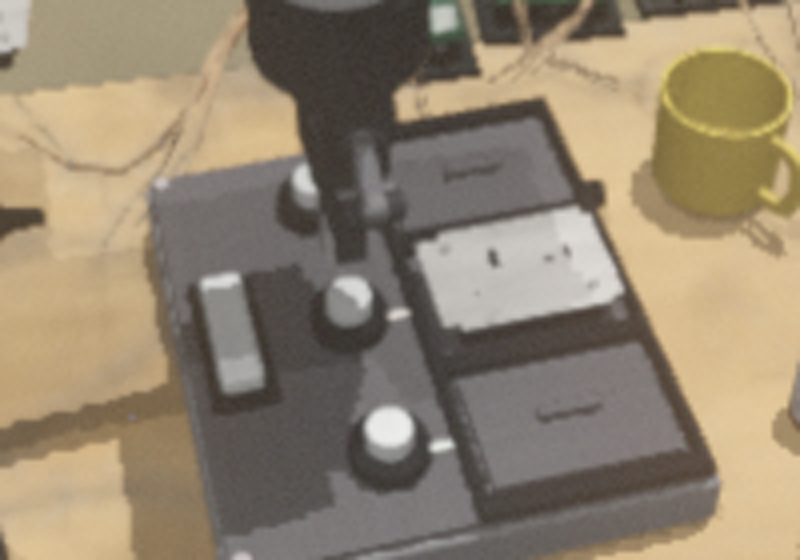

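The side view shows the middle key directly below the fingertip (crop ≈(350,300)). The tip shows at (350,255).

{"method": "servo_tool", "body": {"commands": [[-0.004,0.03,0,0,0,0,0],[0,0.03,0,0,0,0,0],[0,0,0,0,0,0,0],[0,0,0,0,0,0,0]]}}

```text
t: 5.12
ee_pos: [571.8, 49.8, 66.3]
tool_rot: [-1.247, 1.149, -1.149]
ft_force: [0.5, 0.2, 0.2]
width: -0.1
```

{"method": "servo_tool", "body": {"commands": [[0,0.004,0,0,0,0,0],[0,0.004,0,0,0,0,0],[0,0.004,0,0,0,0,0],[0,0.004,0,0,0,0,0],[0,0,0,0,0,0,0]]}}

```text
t: 5.75
ee_pos: [572.0, 49.7, 58.5]
tool_rot: [-1.246, 1.148, -1.15]
ft_force: [1.3, -0.3, 3.0]
width: -0.1
```

{"method": "servo_tool", "body": {"commands": [[0,0.003,0,0,0,0,0],[0,0.002,0,0,0,0,0],[0,0,0,0,0,0,0]]}}

```text
t: 6.12
ee_pos: [572.0, 49.7, 56.1]
tool_rot: [-1.246, 1.148, -1.15]
ft_force: [1.0, 0.7, 4.4]
width: 0.0
```

{"method": "servo_tool", "body": {"commands": [[0,0.002,0,0,0,0,0],[0,0,0,0,0,0,0]]}}

```text
t: 6.38
ee_pos: [572.1, 49.8, 55.9]
tool_rot: [-1.246, 1.148, -1.15]
ft_force: [-1.8, -0.4, 9.7]
width: 0.4
```

The force jumped with almost no travel, so the key is at its stop. Next I release it, check that it came up and move over the bar.

{"method": "servo_tool", "body": {"commands": [[0,-0.01,0,0,0,0,0],[0,-0.03,0,0,0,0,0],[0,-0.04,0,0,0,0,0],[0,0,-0.057,0,0,0,0],[0,0,-0.057,0,0,0,0],[0,0,0,0,0,0,0],[0,0,0,0,0,0,0]]}}

```text
t: 7.25
ee_pos: [515.6, 45.1, 95.2]
tool_rot: [-1.246, 1.148, -1.15]
ft_force: [-0.3, 0.4, 1.3]
width: -0.4
```

```bash
python3 d.py [515.6,46.3,62]; python3 - <<'E'
from h import *
s=snapshot("side"); im=s["image"][:,:,::-1].copy()
for n,p in(("mid",(316.6,303.3)),("right",(326.8,336.4)),("bar",(289,320))): print(n,at_depth(s,p))
cv2.imwrite("pics/s2.png",cv2.resize(im[230:370,230:430],None,fx=4,fy=4,interpolation=cv2.INTER_CUBIC))
E
```

```text
[[ 0.0812  0.0012  0.9967]
 [-0.9967 -0.      0.0812]
 [ 0.0001 -1.      0.0012]]
7.25 [515.6274  45.1256  95.1687] [-0.296   0.4336  1.2571] [ 0.0651  0.3589  1.889  -0.0001  0.8925  1.5547] units [-0.0024  0.0663  0.0001]
mid [572.10994898  49.98967144  63.11474256]
right [578.30290526 -27.08116672  62.75370136]
bar [516.5164078   24.13504908  57.60756588]
```

View pics/s2.png

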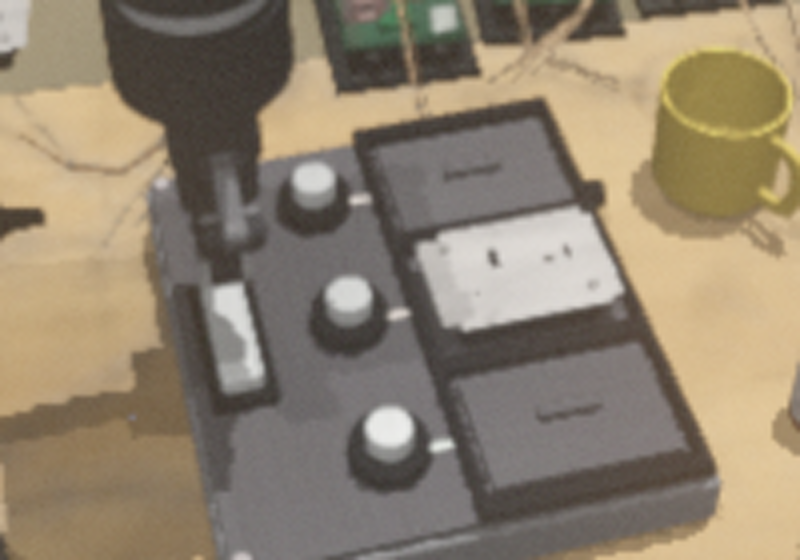

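All the keys are up, and the tip is above the bar (crop ≈(225,280)).

{"method": "servo_tool", "body": {"commands": [[-0.002,0.04,0,0,0,0,0],[0,0.028,0,0,0,0,0],[0,0,0,0,0,0,0],[0,0.005,0,0,0,0,0],[0,0.005,0,0,0,0,0],[0,0.004,0,0,0,0,0],[0,0.003,0,0,0,0,0],[0,0,0,0,0,0,0]]}}

```text
t: 8.3
ee_pos: [515.4, 46.1, 52.6]
tool_rot: [-1.245, 1.148, -1.15]
ft_force: [0.8, 0.2, 2.9]
width: 0.1
```

{"method": "servo_tool", "body": {"commands": [[0,0.003,0,0,0,0,0],[0,0.002,0,0,0,0,0],[0,0.002,0,0,0,0,0],[0,0,0,0,0,0,0]]}}

```text
t: 8.8
ee_pos: [515.4, 46.1, 49.9]
tool_rot: [-1.245, 1.148, -1.15]
ft_force: [0.2, 0.2, 11.1]
width: -0.2
```

The bar is at its stop at about 11 N. Holding for more than two seconds.

{"method": "servo_tool", "body": {"commands": [[0,0,0,0,0,0,0],[0,0,0,0,0,0,0],[0,0,0,0,0,0,0],[0,0,0,0,0,0,0],[0,0,0,0,0,0,0],[0,0,0,0,0,0,0],[0,0,0,0,0,0,0],[0,0,0,0,0,0,0]]}}

```text
t: 9.8
ee_pos: [515.4, 46.1, 49.9]
tool_rot: [-1.245, 1.148, -1.15]
ft_force: [0.3, 0.1, 10.6]
width: -0.3
```

{"method": "servo_tool", "body": {"commands": [[0,0,0,0,0,0,0],[0,0,0,0,0,0,0],[0,0,0,0,0,0,0],[0,0,0,0,0,0,0],[0,0,0,0,0,0,0],[0,0,0,0,0,0,0],[0,0,0,0,0,0,0],[0,0,0,0,0,0,0]]}}

```text
t: 10.8
ee_pos: [515.4, 46.1, 49.9]
tool_rot: [-1.245, 1.148, -1.15]
ft_force: [-0.9, 0.3, 10.6]
width: 0.4
```

{"method": "servo_tool", "body": {"commands": [[0,0,0,0,0,0,0],[0,0,0,0,0,0,0],[0,0,0,0,0,0,0]]}}

```text
t: 11.18
ee_pos: [515.4, 46.1, 50.0]
tool_rot: [-1.245, 1.148, -1.15]
ft_force: [-0.1, -0.6, 10.2]
width: -0.0
```

{"method": "servo_tool", "body": {"commands": [[0,-0.01,0,0,0,0,0],[0,-0.03,0,0,0,0,0],[0,-0.08,0,0,0,0,0],[0,-0.1,0,0,0,0,0],[0,-0.1,0,0,0,0,0],[0,0,0,0,0,0,0],[0,0,0,0,0,0,0]]}}

```text
t: 12.05
ee_pos: [513.5, 46.0, 208.1]
tool_rot: [-1.248, 1.151, -1.148]
ft_force: [0.4, 0.8, 0.3]
width: -0.1
```

```bash
python3 - <<'E'
from h import *
s=snapshot("side"); im=s["image"][:,:,::-1].copy()
for n,p in(("left",(307.8,274)),("mid",(316.6,303.3)),("right",(326.8,336.4)),("bar",(287.3,311.6))): print(n,at_depth(s,p))
cv2.imwrite("pics/s3.png",im)
E
```

```text
left [566.22306109 127.59786467  64.12405607]
mid [572.05780606  49.58736765  63.60003476]
right [578.17411772 -27.85994448  63.85374923]
bar [515.45122405  43.49566967  58.46868556]
```

View pics/s3.png

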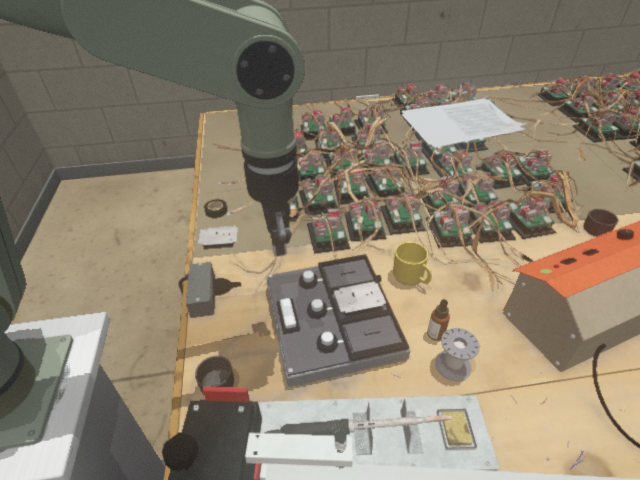

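The picture shows nothing shifted, the keys and bar up (bar at (288,313), middle key at (317,304)), and the arm clear.

```bash
python3 -c "
from rig import job; print(job.finish_job())"
```

```text
the job is handed in; nothing more can be done
None
```

The test was started as asked, and the job was handed in about 12 s into the 38 s allowed.

- **Key:** The module sits in the middle bay. I pressed that bay's round key with the shut fingertips down to its stop (TCP 55.9 mm, 9.7 N) and let it come up. Its top measured about 63 mm afterwards.
- **Start bar:** I then pressed the bar down to its stop (TCP 49.9 mm, about 10.5 N), held it there for at least 2.4 s and released it.

**Last checks:** All three key tops measured about 64 mm and the bar 58 mm, which is their released height. In the last picture the station and the items around it stood as before, and the arm was clear, with the fingertips at about 208 mm. None of these checks failed. The two cameras disagreed by up to about 4 mm sideways on the key and bar positions, so I aimed between them.

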